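# Line up the ink bottles for the record photograph

### The arm

A 7-joint arm with a two-finger parallel gripper is mounted at the origin on the work surface. World frame = base frame: x ahead of the robot, y to its left, z up, the work surface at z = 0. Lengths are in m, angles in rad, forces in N, time in s.
With the tool pointing down it reaches from about 0.4 to 0.875 m from the base axis. Payload 19.3 kg.
Tool frame: the origin (TCP) lies midway between the tips of the shut fingers; the grasp point (between the pads) lies 19 mm behind it; x points along the fingers, y is the direction in which the jaws open and shut, and the axes are right-handed (so a half turn about x gives the same grasp; the last joint's range is limited). The gripper opens to 85 mm and grips with 20 to 120 N. Pads are 22 mm wide; open, the fingers measure 114 mm over their backs; the gripper's body (76 mm by 85 mm) begins 54 mm behind the grasp point. The pads swing forward as they close: fully open they stand 13 mm farther back than shut.
Start: joints at [1.041, 0.521, -0.036, 1.599, 0.021, 1.021, -0.113], TCP at [0.277, -0.56, 0.231] pointing down, gripper open.
Joint ranges: [-2.91, 2.91], [-0.3, 2.13], [-1.5, 1.42], [0.17, 2.43], [-1.26, 4.41], [0.16, 1.93], [-2.52, 2.52]. Speed limits (rad/s): [1.89, 1.89, 2.39, 2.39, 3.01, 3.01, 3.01].

### API

Orientations are given as [roll, pitch, yaw] about the fixed x, y, z axes, in that order (R = Rz(yaw) Ry(pitch) Rx(roll)).
In Python, from workcell import telemetry, vision, workorder gives the robot as it stands. The module is installed in compiled form; this text tells all that it offers.
- The arm moves only by the tool play_rows, never from a script. Its argument "deltas" is a list of rows, each a list of 7 numbers: the shift along the world's x, y, z in mm, then the turn, a rotation vector about the world's x, y, z in degrees, then the finger opening in mm, from 0 to 85.4. In form: [[x, y, z, wx, wy, wz, jaw], ...]. A call has 1 to 8 rows; each row shifts and turns the commanded pose from where the row before left it; what a row does not reach is not made up. A row lasts 1/8 s, in which the tool goes at most 62.5 mm and 10.7 degrees, less where a joint would pass 70% of its speed; a pose out of reach is approached as far as the arm can. A call with a gripper value outside its range is refused whole. The fingers move at their own pace and stop on an object; "grip_force" is the grip in N (left out, the last holds). Time passes only in rows, so rows that do not move let the fingers close. It gives the time, the measured TCP pose, the force and the opening at its end, in the units of the state.
- telemetry.observe(): the state, without advancing time (a new reading comes with each control period).
- vision.grab_frame(name): name is "scene" or "top" or "wrist"; returns the picture (384x512x3 uint8, red, green, blue); there is no depth.
- vision.camera_info(name): a dict with "mtx" (3x3 intrinsics, pixels), "k1" (the pictures are not rectified: a ray, as slopes to the right and down, at radius r is drawn at 1 + k1 r^2 times it, then the intrinsics apply), "rvec" (rotation vector, rad) and "tvec" (3), from world to camera coordinates, as OpenCV has them. Camera axes: x right, y down, z forward; pixel columns grow to the right and rows downward; lengths in m; the calibration is good to about 2 mm. A picture is of the moment at which its call begins: read the wrist's pose just before it. camera_info takes no time and is no camera call; for the wrist camera it gives the pose at the moment of the call.
- workorder.job_done(): hands the job in, once; it reports no verdict.
The state is a dict: "clock": time; "qpos": joint angles; "qd": joint speeds; "joint_efforts": joint torques, N m; "position": TCP position; "tool_rot": TCP orientation; "force": force on the tool from outside, world axes, zero at the start; "moment": the same for the moment, N m; "grip_width": finger opening in m.
Only numpy, scipy, OpenCV 4.12 (cv2) and the standard library are available. Lean on these libraries where they do the work, as an engineer would, in place of code of your own. Each camera call takes 0.05 s, during which the arm holds its last target. There are 200 camera calls.

### The job

Set the four stoneware ink bottles out for the record photograph: stand one in the middle of each round pad on the photo board, in order of height, the tallest next to the label holder and the shortest next to the scale bar. They are old, so set each one down gently and do not tip any over. Leave the label holder and the jar where they stand.

Things in the scene. Friction and masses are not known exactly. Their poses are not given: they have to be found in the camera images.
- bottle_a: The third tallest of four loose empty stoneware ink bottles, alike but for size (tan, brown glaze above), upright on the table: 90 mm high, about 190 g. Straight round body, 46 mm in diameter, from the base to 62 mm up; then a shoulder, from 72 mm up a neck 21 mm and in the top 9 mm a lip 28 mm in diameter. Origin: centre of the base; z up.
- bottle_b: The tallest of four loose empty stoneware ink bottles, alike but for size (tan, brown glaze above), upright on the table: 144 mm high, about 400 g. Straight round body, 58 mm in diameter, from the base to 116 mm up; then a shoulder, from 126 mm up a neck 27 mm and in the top 9 mm a lip 35 mm in diameter. Origin: centre of the base; z up.
- bottle_c: The shortest of four loose empty stoneware ink bottles, alike but for size (tan, brown glaze above), upright on the table: 66 mm high, about 120 g. Straight round body, 40 mm in diameter, from the base to 38 mm up; then a shoulder, from 48 mm up a neck 18 mm and in the top 9 mm a lip 24 mm in diameter. Origin: centre of the base; z up.
- bottle_d: The second tallest of four loose empty stoneware ink bottles, alike but for size (tan, brown glaze above), upright on the table: 116 mm high, about 280 g. Straight round body, 52 mm in diameter, from the base to 88 mm up; then a shoulder, from 98 mm up a neck 24 mm and in the top 9 mm a lip 31 mm in diameter. Origin: centre of the base; z up.
- pad_1: One of four alike, fixed, firm round charcoal foam pads in a straight row, 95 mm apart, on a fixed light grey photo board (120 x 550 x 4 mm): an end pad, next to pad_2. 76 mm in diameter, 4 mm thick. Origin: centre of its underside; its top, where a bottle stands, is 8 mm over the table. y axis: along the row, from pad_4 towards pad_1.
- pad_2: One of four alike, fixed, firm round charcoal foam pads in a straight row, 95 mm apart, on a fixed light grey photo board (120 x 550 x 4 mm): between pad_1 and pad_3. 76 mm in diameter, 4 mm thick. Origin: centre of its underside; its top, where a bottle stands, is 8 mm over the table. y axis: along the row, from pad_4 towards pad_1.
- pad_3: One of four alike, fixed, firm round charcoal foam pads in a straight row, 95 mm apart, on a fixed light grey photo board (120 x 550 x 4 mm): between pad_2 and pad_4. 76 mm in diameter, 4 mm thick. Origin: centre of its underside; its top, where a bottle stands, is 8 mm over the table. y axis: along the row, from pad_4 towards pad_1.
- pad_4: One of four alike, fixed, firm round charcoal foam pads in a straight row, 95 mm apart, on a fixed light grey photo board (120 x 550 x 4 mm): the other end pad, next to pad_3. 76 mm in diameter, 4 mm thick. Origin: centre of its underside; its top, where a bottle stands, is 8 mm over the table. y axis: along the row, from pad_4 towards pad_1.
- label_holder: Loose steel foot (40 x 44 x 12 mm, 90 g) with a blank white label leaning back on it, 42 mm wide along the row, 54 mm high in all. It stands on the board 85 mm beyond the centre of one end pad; which end changes. At the other end lies a fixed flat black and white scale bar (24 x 80 x 3 mm). Origin: centre of the underside, 4 mm over the table.
- jar: Loose frosted jar with a white cap, 50 mm in diameter, 62 mm high, 120 g, standing on the table among the bottles; not part of the job. Origin: centre of the base.
Mind the look-alikes: they are no part of the job. Leave any green look-alike of the bottle_a alone.

How it is judged:
At the end, for the whole second after the job is handed in: Each bottle stands upright (within 0.1 rad), at rest and with its base on the top of its pad, its axis within 14 mm of the pad's centre; in order of height along the row, the tallest on the end pad beside the label holder, the shortest on the end pad beside the scale bar (((horizontal distance between label_holder and pad_1 below 0.13 m and horizontal distance between bottle_b and pad_1 below 0.014 m and horizontal distance between bottle_d and pad_2 below 0.014 m and horizontal distance between bottle_a and pad_3 below 0.014 m and horizontal distance between bottle_c and pad_4 below 0.014 m) or (horizontal distance between label_holder and pad_4 below 0.13 m and horizontal distance between bottle_b and pad_4 below 0.014 m and horizontal distance between bottle_d and pad_3 below 0.014 m and horizontal distance between bottle_a and pad_2 below 0.014 m and horizontal distance between bottle_c and pad_1 below 0.014 m)) and angle between each of bottle_b, bottle_d, bottle_a, bottle_c's own z axis and vertical below 0.1 rad and height (world z) of bottle_b between 0.005 and 0.011 m and linear speed of each of bottle_b, bottle_d, bottle_a, bottle_c below 0.02 m/s and height (world z) of bottle_d between 0.005 and 0.011 m and height (world z) of bottle_a between 0.005 and 0.011 m and height (world z) of bottle_c between 0.005 and 0.011 m); the robot touches nothing.
It fails at once if a bottle is tipped over (leans more than 0.6 rad) (angle between any of bottle_b, bottle_d, bottle_a, bottle_c's own z axis and vertical above 0.6 rad).
It fails at once if a bottle is dropped or slammed onto a pad (faster than 0.35 m/s within 12 mm above it) ((linear speed of bottle_b above 0.35 m/s and height (world z) of bottle_b below 0.02 m and (horizontal distance between bottle_b and pad_1 below 0.03 m or horizontal distance between bottle_b and pad_2 below 0.03 m or horizontal distance between bottle_b and pad_3 below 0.03 m or horizontal distance between bottle_b and pad_4 below 0.03 m)) or (linear speed of bottle_d above 0.35 m/s and height (world z) of bottle_d below 0.02 m and (horizontal distance between bottle_d and pad_1 below 0.03 m or horizontal distance between bottle_d and pad_2 below 0.03 m or horizontal distance between bottle_d and pad_3 below 0.03 m or horizontal distance between bottle_d and pad_4 below 0.03 m)) or (linear speed of bottle_a above 0.35 m/s and height (world z) of bottle_a below 0.02 m and (horizontal distance between bottle_a and pad_1 below 0.03 m or horizontal distance between bottle_a and pad_2 below 0.03 m or horizontal distance between bottle_a and pad_3 below 0.03 m or horizontal distance between bottle_a and pad_4 below 0.03 m)) or (linear speed of bottle_c above 0.35 m/s and height (world z) of bottle_c below 0.02 m and (horizontal distance between bottle_c and pad_1 below 0.03 m or horizontal distance between bottle_c and pad_2 below 0.03 m or horizontal distance between bottle_c and pad_3 below 0.03 m or horizontal distance between bottle_c and pad_4 below 0.03 m))).
It fails at once if the label holder is shifted by more than 15 mm (distance of label_holder from where it was at the start of the episode above 0.015 m).
It fails at once if the jar is shifted by more than 25 mm or knocked over (distance of jar from where it was at the start of the episode above 0.025 m or angle between jar's own z axis and vertical above 0.5 rad).
It also fails if it takes over 102 s, if anything falls off the work surface, if the arm or the gripper's body presses on something with over 40 N, if the wrist force passes 120 N, or if a joint passes its speed limit or range.

## Working session

There is one attempt and no reset: what is moved stays moved. The work goes in short steps, Python scripts to look and compute and a tool call to move; the robot and the scene stay as the last step left them, time stands still between calls to the robot, and variables do not carry over. Pictures are saved under pics/ and viewed, about 12 in all and at most 16, crops included, and the job is handed in when it is done.

Besides the shell and the picture viewer there is one more tool, called after ">>>" as name(argument=value, ...), one argument or row to a line, values as JSON. play_rows: Moves the arm, as the interface text tells. Its arguments: {"type":"object","properties":{"deltas":{"type":"array","items":{"type":"array","items":{"type":"number"}}},"grip_force":{"type":"number"}},"required":["deltas"]}

```bash
mkdir -p pics; cat > h.py <<'E'
import numpy as np, cv2
from workcell import telemetry, vision, workorder
def ray(name,pts,z,ci=None):
    ci=ci or vision.camera_info(name); K=np.array(ci["mtx"],float); k1=float(ci["k1"])
    R=cv2.Rodrigues(np.array(ci["rvec"],float))[0]; t=np.array(ci["tvec"],float).ravel()
    p=np.array(pts,float).reshape(-1,1,2)
    n=cv2.undistortPoints(p,K,np.array([k1,0,0,0,0.])).reshape(-1,2)
    d=np.c_[n,np.ones(len(n))]@R; c=-R.T@t
    return c+d*((z-c[2])/d[:,2])[:,None]
def proj(name,P,ci=None):
    ci=ci or vision.camera_info(name)
    return cv2.projectPoints(np.array(P,float).reshape(-1,1,3),np.array(ci["rvec"],float),np.array(ci["tvec"],float),np.array(ci["mtx"],float),np.array([ci["k1"],0,0,0,0.]))[0].reshape(-1,2)
def save(name,f):
    im=vision.grab_frame(name); cv2.imwrite(f"pics/{f}.png",im[:,:,::-1]); return im
E
python3 - <<'E'
from h import *
a=save("top","top0"); b=save("scene","scene0")
big=np.vstack([a,b]) 
for n in("top","scene"):
    ci=vision.camera_info(n);R=cv2.Rodrigues(np.array(ci["rvec"]))[0];print(n,-R.T@np.array(ci["tvec"]).ravel(),ci["mtx"],ci["k1"])
print(telemetry.observe())
for n,i in(("top",a),("scene",b)): cv2.imwrite(f"pics/{n}0x.png",cv2.resize(i,(796,597),interpolation=cv2.INTER_CUBIC)[:,:,::-1])
E
```

```text
top [ 0.33331142 -0.04240378  1.05593759] [[407.6031063    0.         251.37874485]
 [  0.         407.6031063  191.50048472]
 [  0.           0.           1.        ]] -0.08552581353830631
scene [1.12513004 0.47962942 0.75813022] [[401.37965956   0.         253.01390586]
 [  0.         401.37965956 189.75459364]
 [  0.           0.           1.        ]] -0.004814872538991832
{'clock': 0.1, 'qpos': array([ 1.04083147,  0.52197312, -0.03632647,  1.59990474,  0.02120727,
        1.02113152, -0.11278126]), 'qd': array([-6.07134204e-04, -1.11459549e-03,  1.79504393e-04, -1.13562611e-03,
        2.27492423e-03, -3.14110087e-05,  1.59344295e-03]), 'joint_efforts': array([ 4.39199503e-03, -9.28482485e+01,  1.98403940e+00, -3.70527112e+01,
        1.81015267e-02,  5.33662111e-03, -1.05932959e-04]), 'position': array([ 0.2771748 , -0.55985332,  0.23078821]), 'tool_rot': array([-1.49432566,  1.5697648 ,  2.10704174]), 'force': array([-0.63585544, -0.55153095,  0.79262565]), 'moment': array([ 0.06854438,  0.04891115, -0.00316432]), 'grip_width': 0.08542023970974387}
```

View pics/top0x.png

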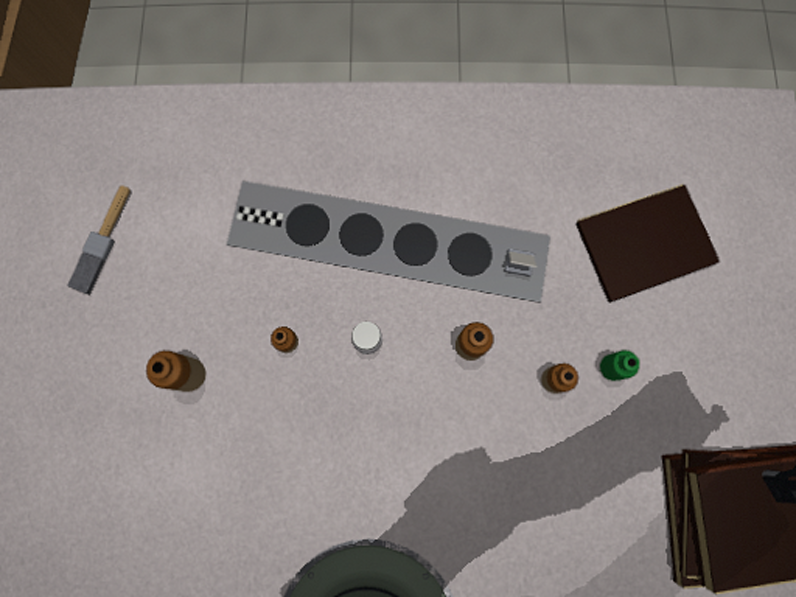

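View pics/scene0x.png

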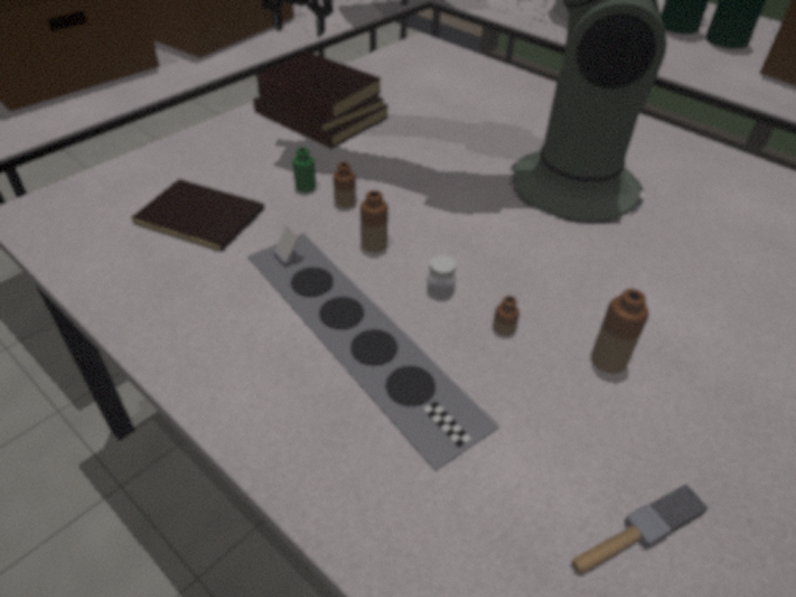

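The top view, in 796x597 pixels, shows the scale bar at (260,216), the pads at (307,224), (361,234), (415,244) and (469,254), and the label holder at (519,262). The order from the right is therefore b, d, a, c. Brown bottles stand at (168,370) b, (284,339) c, (475,340) d and (563,377) a.
Two things could be bottle_a: the brown one at (563,377) and the green one at (620,365). The brown one fits the tan and brown glaze description, and green is the look-alike. The jar is at (366,336).

```bash
python3 - <<'E'
from h import *
im=cv2.imread("pics/top0.png"); s=796/512
g=cv2.cvtColor(im,cv2.COLOR_BGR2GRAY)
# pads
m=((g<60)).astype(np.uint8); n,l,st,c=cv2.connectedComponentsWithStats(m)
for i in range(1,n):
    if 300<st[i,4]<1200 and 100<c[i][1]<190: print("pad",c[i].round(1),st[i,4],ray("top",[c[i]],.008).round(4)[0])
# holes of bottle mouths
H={'b':(168,370,.144),'c':(284,339,.066),'d':(475,340,.116),'a':(563,377,.09)}
for k,(x,y,h) in H.items():
    x0,y0=int(x/s)-14,int(y/s)-14; sub=g[y0:y0+28,x0:x0+28]
    t=(sub<45).astype(np.uint8); n,l,st,c=cv2.connectedComponentsWithStats(t)
    for i in range(1,n):
        if 4<st[i,4]<120:
            p=c[i]+[x0,y0]; print(k,p.round(1),st[i,4],ray("top",[p],h).round(4)[0])
p=np.array([[366,336],[519,262]])/s; print("jar",ray("top",p[:1],.062),"label",ray("top",p[1:],.03))
hs=cv2.cvtColor(im,cv2.COLOR_BGR2HSV)
c1=cv2.resize(im[195:265,330:430],(800,560),interpolation=cv2.INTER_CUBIC); cv2.imwrite("pics/cropa.png",c1)
E
```

```text
pad [197.4 144.5] 586 [0.6642 0.1102 0.008 ]
pad [231.8 150.5] 594 [0.6475 0.0173 0.008 ]
pad [266.7 156.9] 598 [ 0.6296 -0.0758  0.008 ]
pad [301.6 163.2] 600 [ 0.6126 -0.1686  0.008 ]
b [108.9 235. ] 15 [0.4085 0.2858 0.144 ]
b [101.1 236. ] 41 [0.4061 0.3039 0.144 ]
c [179.5 215.6] 17 [0.4638 0.1407 0.066 ]
c [187.1 220.4] 27 [0.452  0.1215 0.066 ]
c [181.  220.6] 5 [0.4516 0.1365 0.066 ]
d [299.5 223.6] 54 [ 0.4394 -0.1478  0.116 ]
d [307.6 216. ] 29 [ 0.4573 -0.1669  0.116 ]
d [302.2 219.4] 8 [ 0.4493 -0.1543  0.116 ]
a [354.6 243.7] 57 [ 0.3947 -0.2808  0.09  ]
a [359.4 241.4] 20 [ 0.4    -0.2924  0.09  ]
a [365.5 241.4] 21 [ 0.4   -0.307  0.09 ]
jar [[0.46366129 0.00331088 0.062     ]] label [[ 0.59280437 -0.24953051  0.03      ]]
```

View pics/cropa.png

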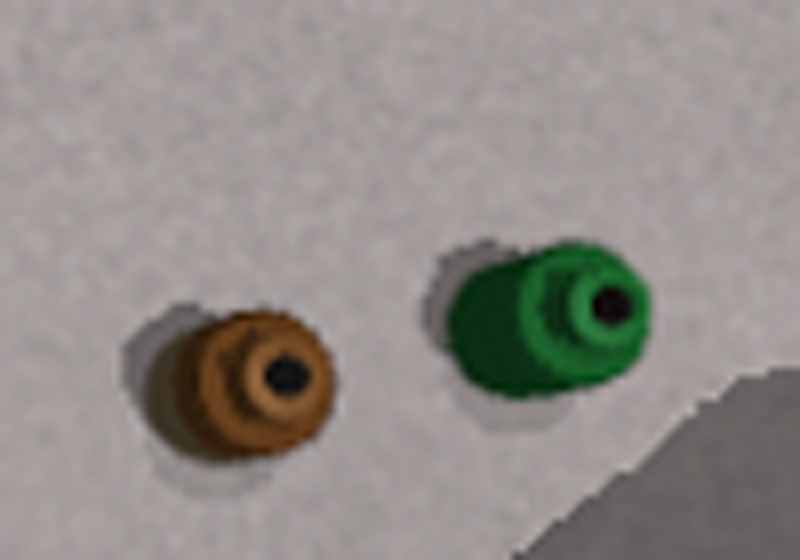

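The crop confirms that the brown bottle, mouth at native (365.5,241.4), is bottle_a. The green look-alike beside it, mouth at about (406,233), stays untouched. I'm moving above bottle_a.

>>> play_rows(
  deltas=[
    [20, 42, -8, 0, 0, 9, 85],
    [20, 42, -8, 0, 0, 9, 85],
    [21, 42, -9, 0, 0, 9, 85],
    [21, 42, -9, 0, 0, 9, 85],
    [21, 42, -9, 0, 0, 9, 85],
    [20, 43, -8, 0, 0, 8, 85],
    [0, 0, 0, 0, 0, 0, 85],
    [0, 0, 0, 0, 0, 0, 85],
  ],
  grip_force=30,
)

```text
clock: 1.1
position: [0.4001, -0.3074, 0.1802]
tool_rot: [-1.133, 1.57, -2.89]
force: [-0.3, 0.2, -0.5]
grip_width: 0.0848
```

```bash
cat >> h.py <<'E'
from scipy.spatial.transform import Rotation as Ro
def st():
    o=telemetry.observe(); R=Ro.from_euler('xyz',o["tool_rot"]).as_matrix()
    print("t",round(o["clock"],2),"tcp",(o["position"]*1000).round(1),"toolx",R[:,0].round(3),"jaw",np.degrees(np.arctan2(R[1,1],R[0,1])).round(1),"w",round(o["grip_width"]*1000,1),"F",o["force"].round(1))
E
python3 - <<'E'
from h import *
st(); ci=vision.camera_info("wrist"); im=save("wrist","w1")
print(proj("wrist",[[.4,-.307,.09],[.4,-.307,0]],ci))
cv2.imwrite("pics/w1.png",im[:,:,::-1])
E
```

```text
t 1.1 tcp [ 400.1 -307.4  180.2] toolx [-0. -0. -1.] jaw -10.7 w 84.8 F [-0.3  0.2 -0.5]
[[256.79070532 188.20143533]
 [256.69464272 160.99463189]]
```

View pics/w1.png

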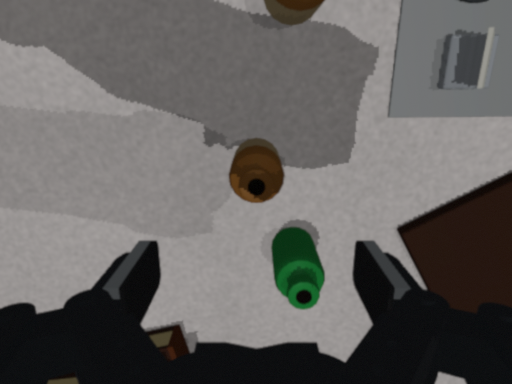

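The mouth of bottle_a shows at (257,187), against a predicted (256.8,188.2), so the top-camera positions are accurate. The green bottle at (300,280) is clear of the fingers. I'm descending and gripping.

>>> play_rows(
  deltas=[
    [0, 0, -50, 0, 0, 0, 85],
    [0, 0, -50, 0, 0, 0, 85],
    [0, 0, -40, 0, 0, 0, 85],
    [0, 0, -14, 0, 0, 0, 85],
    [0, 0, 0, 0, 0, 0, 60],
    [0, 0, 0, 0, 0, 0, 42],
    [0, 0, 0, 0, 0, 0, 36],
    [0, 0, 0, 0, 0, 0, 30],
  ],
  grip_force=30,
)

```text
clock: 2.15
position: [0.4009, -0.3079, 0.0279]
tool_rot: [1.029, 1.568, -0.729]
force: [-2.5, -0.2, 6.7]
grip_width: 0.0448
```

>>> play_rows(
  deltas=[
    [0, 0, 0, 0, 0, 0, 30],
    [0, 0, 0, 0, 0, 0, 30],
    [0, 0, 20, 0, 0, 0, 30],
    [0, 0, 40, 0, 0, 0, 30],
    [0, 0, 40, 0, 0, 0, 30],
    [0, 0, 40, 0, 0, 0, 30],
    [0, 0, 0, 0, 0, 0, 30],
  ],
)

```text
clock: 3.02
position: [0.4015, -0.3082, 0.1699]
tool_rot: [1.082, 1.565, -0.675]
force: [-0.7, 0.4, -2.1]
grip_width: 0.045
```

>>> play_rows(
  deltas=[
    [30, 40, 0, 0, 0, 0, 30],
    [36, 48, 0, 0, 0, 0, 30],
    [36, 48, 0, 0, 0, 0, 30],
    [36, 48, 0, 0, 0, 0, 30],
    [36, 48, 0, 0, 0, 0, 30],
    [36, 48, 0, 0, 0, 0, 30],
    [36, 46, -10, 0, 0, 0, 30],
    [0, 0, -20, 0, 0, 0, 30],
  ],
)

```text
clock: 4.03
position: [0.6479, 0.0241, 0.1358]
tool_rot: [2.74, 1.568, 0.988]
force: [-0.4, -1.4, -1.5]
grip_width: 0.0454
```

>>> play_rows(
  deltas=[
    [0, 0, -20, 0, 0, 0, 30],
    [0, 0, -20, 0, 0, 0, 30],
    [0, 0, -20, 0, 0, 0, 30],
    [0, 0, 0, 0, 0, 0, 30],
    [0, 0, 0, 0, 0, 0, 30],
  ],
)

```text
clock: 4.65
position: [0.6467, 0.0187, 0.0768]
tool_rot: [1.894, 1.57, 0.137]
force: [1.3, -0.7, -1.2]
grip_width: 0.0449
```

```bash
python3 - <<'E'
from h import *
st(); im=save("scene","s1"); print(proj("scene",[[.6475,.0173,.008]]))
cv2.imwrite("pics/s1c.png",cv2.resize(im[110:290,150:390],(800,600),interpolation=cv2.INTER_CUBIC)[:,:,::-1])
E
```

```text
t 4.65 tcp [646.7  18.7  76.8] toolx [ 0.001  0.    -1.   ] jaw -10.7 w 44.9 F [ 1.3 -0.7 -1.2]
[[240.43637506 221.94540171]]
```

View pics/s1c.png

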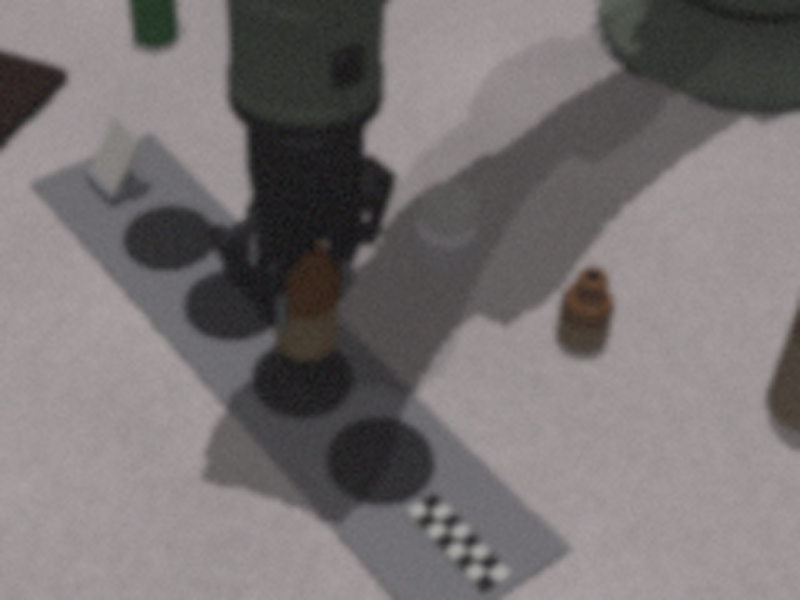

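Bottle_a hangs upright over its pad at crop (305,300), with the pad at (305,380). I'm lowering it gently.

>>> play_rows(
  deltas=[
    [0, 0, -15, 0, 0, 0, 30],
    [0, 0, -12, 0, 0, 0, 30],
    [0, 0, -7, 0, 0, 0, 30],
    [0, 0, -2, 0, 0, 0, 30],
    [0, 0, -2, 0, 0, 0, 30],
    [0, 0, -2, 0, 0, 0, 30],
    [0, 0, 0, 0, 0, 0, 30],
  ],
)

```text
clock: 5.58
position: [0.6463, 0.0189, 0.0363]
tool_rot: [1.096, 1.571, -0.66]
force: [-0.4, 0.2, -2.2]
grip_width: 0.045
```

>>> play_rows(
  deltas=[
    [0, 0, -1, 0, 0, 0, 30],
    [0, 0, -1, 0, 0, 0, 30],
    [0, 0, 0, 0, 0, 0, 30],
  ],
)

```text
clock: 5.95
position: [0.6465, 0.019, 0.0358]
tool_rot: [1.366, 1.57, -0.391]
force: [-9.2, -0.5, 23.3]
grip_width: 0.0452
```

Touchdown is at TCP z of about 36 mm. I'll relieve the load a little, then open and rise.

>>> play_rows(
  deltas=[
    [0, 0, 1, 0, 0, 0, 46],
    [0, 0, 0, 0, 0, 0, 55],
    [0, 0, 0, 0, 0, 0, 70],
    [0, 0, 0, 0, 0, 0, 85],
    [0, 0, 0, 0, 0, 0, 85],
    [0, 0, 30, 0, 0, 0, 85],
    [0, 0, 50, 0, 0, 0, 85],
    [0, 0, 50, 0, 0, 0, 85],
  ],
)

```text
clock: 6.95
position: [0.6461, 0.0189, 0.1666]
tool_rot: [-1.521, 1.57, 3.005]
force: [0.6, -0.5, -0.0]
grip_width: 0.085
```

```bash
python3 - <<'E'
from h import *
st(); ci=vision.camera_info("wrist"); im=save("wrist","w2"); print(proj("wrist",[[.6475,.0173,.098],[.6475,.0173,.008],[.6642,.1102,.008]],ci))
E
```

```text
t 6.95 tcp [646.1  18.9 166.6] toolx [-0.  0. -1.] jaw -10.6 w 85.0 F [ 0.6 -0.5 -0. ]
[[259.61009756 200.28499237]
 [258.73696605 167.94847745]
 [258.20840247  60.14312198]]
```

View pics/w2.png

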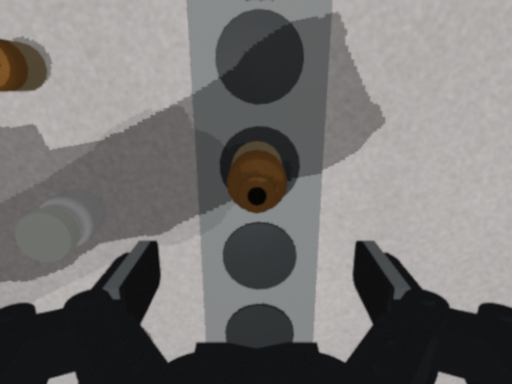

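Bottle_a stands upright on its pad, mouth at (257,196) against an ideal (259.6,200.3), about 4 mm off centre. Next is bottle_d.

>>> play_rows(
  deltas=[
    [-38, -37, 0, 0, 0, 0, 85],
    [-38, -37, 0, 0, 0, 0, 85],
    [-38, -37, 0, 0, 0, 0, 85],
    [-38, -37, 0, 0, 0, 0, 85],
    [-37, -38, 0, 0, 0, 0, 85],
    [0, 0, 0, 0, 0, 0, 85],
    [0, 0, 0, 0, 0, 0, 85],
  ],
)

```text
clock: 7.88
position: [0.4578, -0.1669, 0.1654]
tool_rot: [1.882, 1.57, 0.125]
force: [0.0, 0.4, -0.1]
grip_width: 0.0848
```

```bash
python3 - <<'E'
from h import *
st(); ci=vision.camera_info("wrist"); im=save("wrist","w3")
x,y=proj("wrist",[[.4573,-.1669,.116]],ci)[0]; print(x,y)
g=cv2.cvtColor(im,cv2.COLOR_RGB2GRAY); x0,y0=int(x)-20,int(y)-20
t=(g[y0:y0+40,x0:x0+40]<25).astype(np.uint8); n,l,s,c=cv2.connectedComponentsWithStats(t)
for i in range(1,n):
    if s[i,4]>15: print(c[i]+[x0,y0],s[i,4],ray("wrist",[c[i]+[x0,y0]],.116,ci)[0].round(4))
E
```

```text
t 7.88 tcp [ 457.8 -166.9  165.4] toolx [ 0.001  0.    -1.   ] jaw -10.7 w 84.8 F [ 0.   0.4 -0.1]
256.3491522378949 208.76194317509598
[256.56930693 207.73267327] 404 [ 0.4576 -0.1663  0.116 ]
```

>>> play_rows(
  deltas=[
    [0, 0, -40, 0, 0, 0, 85],
    [0, 0, -40, 0, 0, 0, 85],
    [0, 0, -34, 0, 0, 0, 85],
    [0, 0, 0, 0, 0, 0, 80],
    [0, 0, 0, 0, 0, 0, 65],
    [0, 0, 0, 0, 0, 0, 50],
    [0, 0, 0, 0, 0, 0, 38],
    [0, 0, 0, 0, 0, 0, 36],
  ],
  grip_force=35,
)

```text
clock: 8.93
position: [0.4581, -0.1672, 0.0528]
tool_rot: [1.477, 1.569, -0.279]
force: [-1.7, 1.5, 9.8]
grip_width: 0.0509
```

>>> play_rows(
  deltas=[
    [0, 0, 0, 0, 0, 0, 36],
    [0, 0, 0, 0, 0, 0, 36],
  ],
)

```text
clock: 9.18
position: [0.4582, -0.1671, 0.0528]
tool_rot: [1.478, 1.569, -0.279]
force: [-1.5, 1.2, 9.2]
grip_width: 0.0511
```

>>> play_rows(
  deltas=[
    [0, 0, 20, 0, 0, 0, 36],
    [0, 0, 40, 0, 0, 0, 36],
    [40, 20, 0, 0, 0, 0, 36],
    [44, 24, 0, 0, 0, 0, 36],
    [44, 24, 0, 0, 0, 0, 36],
    [43, 23, 0, 0, 0, 0, 36],
    [0, 0, 0, 0, 0, 0, 36],
    [0, 0, 0, 0, 0, 0, 36],
  ],
)

```text
clock: 10.18
position: [0.6279, -0.0764, 0.1118]
tool_rot: [-0.049, 1.571, -1.806]
force: [-0.8, 0.6, -3.4]
grip_width: 0.0513
```

>>> play_rows(
  deltas=[
    [1, 0, -18, 0, 0, 0, 36],
    [0, 0, -15, 0, 0, 0, 36],
    [0, 0, -10, 0, 0, 0, 36],
    [0, 0, -4, 0, 0, 0, 36],
    [0, 0, -2, 0, 0, 0, 36],
    [0, 0, -1, 0, 0, 0, 36],
    [0, 0, -1, 0, 0, 0, 36],
    [0, 0, 0, 0, 0, 0, 36],
  ],
)

```text
clock: 11.18
position: [0.6296, -0.0761, 0.0609]
tool_rot: [1.56, 1.57, -0.197]
force: [-3.2, 0.3, 4.9]
grip_width: 0.0509
```

Fz has gone from -3.4 N to +4.9 N, so bottle_d is standing on the pad. I'm releasing it.

>>> play_rows(
  deltas=[
    [0, 0, 0, 0, 0, 0, 52],
    [0, 0, 0, 0, 0, 0, 60],
    [0, 0, 0, 0, 0, 0, 75],
    [0, 0, 0, 0, 0, 0, 85],
    [0, 0, 0, 0, 0, 0, 85],
    [0, 0, 30, 0, 0, 0, 85],
    [0, 0, 50, 0, 0, 0, 85],
    [0, 0, 45, 0, 0, 0, 85],
  ],
)

```text
clock: 12.18
position: [0.6293, -0.0761, 0.1869]
tool_rot: [2.236, 1.571, 0.479]
force: [-0.6, -0.4, 0.5]
grip_width: 0.0851
```

>>> play_rows(
  deltas=[
    [-28, 40, 0, 0, 0, 0, 85],
    [-33, 44, 0, 0, 0, 0, 85],
    [-34, 44, 0, 0, 0, 0, 85],
    [-37, 44, 0, 0, 0, 0, 85],
    [-37, 44, -30, 0, 0, 0, 85],
    [0, 0, -30, 0, 0, 0, 85],
    [0, 0, 0, 0, 0, 0, 85],
    [0, 0, 0, 0, 0, 0, 85],
  ],
)

```text
clock: 13.18
position: [0.4624, 0.1381, 0.1272]
tool_rot: [1.966, 1.57, 0.208]
force: [-0.1, -0.2, 0.7]
grip_width: 0.0847
```

```bash
cat >> h.py <<'E'
def mouth(P,f):
    st(); ci=vision.camera_info("wrist"); im=save("wrist",f)
    x,y=proj("wrist",[P],ci)[0]; g=cv2.cvtColor(im,cv2.COLOR_RGB2GRAY); x0,y0=int(x)-25,int(y)-25
    t=(g[y0:y0+50,x0:x0+50]<25).astype(np.uint8); n,l,s,c=cv2.connectedComponentsWithStats(t)
    for i in range(1,n):
        if s[i,4]>15: print((x,y),c[i]+[x0,y0],s[i,4],ray("wrist",[c[i]+[x0,y0]],P[2],ci)[0].round(4))
E
python3 - <<'E'
from h import *
mouth([.460,.139,.066],"w4")
im=save("top","t2"); cv2.imwrite("pics/t2x.png",cv2.resize(im[90:260,60:400],(800,400),interpolation=cv2.INTER_CUBIC)[:,:,::-1])
E
```

```text
t 13.18 tcp [462.4 138.1 127.2] toolx [ 0.001  0.    -1.   ] jaw -10.7 w 84.7 F [-0.1 -0.2  0.7]
(np.float64(253.20505201445053), np.float64(201.49208584761752)) [257.21100917 196.69724771] 218 [0.4632 0.1418 0.066 ]
```

View pics/t2x.png

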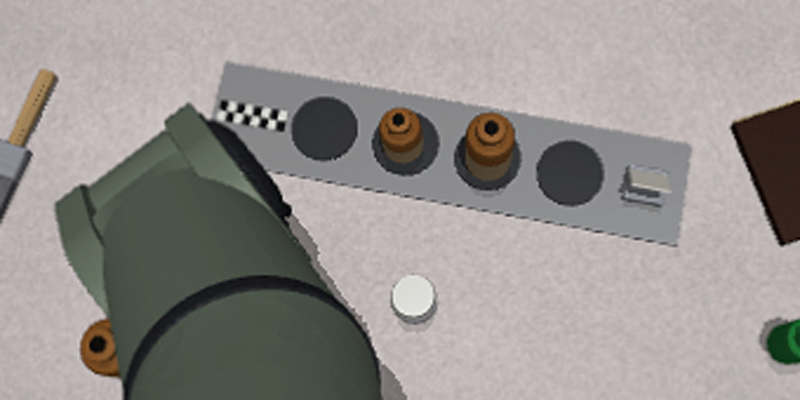

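Bottles a at (400,120) and d at (491,128) stand on their middle pads, and the label holder and jar are unmoved. The wrist view puts c at (463,142). I'm grasping it low.

>>> play_rows(
  deltas=[
    [1, 4, -40, 0, 0, 0, 85],
    [0, 0, -45, 0, 0, 0, 85],
    [0, 0, -25, 0, 0, 0, 85],
    [0, 0, -10, 0, 0, 0, 85],
    [0, 0, 0, 0, 0, 0, 65],
    [0, 0, 0, 0, 0, 0, 50],
    [0, 0, 0, 0, 0, 0, 38],
    [0, 0, 0, 0, 0, 0, 30],
  ],
  grip_force=25,
)

```text
clock: 14.28
position: [0.4634, 0.1424, 0.0075]
tool_rot: [2.003, 1.569, 0.246]
force: [-1.4, -0.3, 10.9]
grip_width: 0.0396
```

>>> play_rows(
  deltas=[
    [0, 0, 0, 0, 0, 0, 28],
    [0, 0, 0, 0, 0, 0, 28],
  ],
)

```text
clock: 14.52
position: [0.4634, 0.1424, 0.0075]
tool_rot: [1.977, 1.569, 0.22]
force: [-1.5, -0.5, 12.0]
grip_width: 0.0394
```

>>> play_rows(
  deltas=[
    [0, 0, 20, 0, 0, 0, 28],
    [0, 0, 40, 0, 0, 0, 28],
    [40, -6, 0, 0, 0, 0, 28],
    [54, -9, 0, 0, 0, 0, 28],
    [54, -9, 0, 0, 0, 0, 28],
    [53, -8, 0, 0, 0, 0, 28],
    [0, 0, 0, 0, 0, 0, 28],
    [0, 0, 0, 0, 0, 0, 28],
  ],
)

```text
clock: 15.52
position: [0.6631, 0.1104, 0.0665]
tool_rot: [-1.714, 1.57, 2.812]
force: [-0.5, 0.8, -2.1]
grip_width: 0.0396
```

>>> play_rows(
  deltas=[
    [1, 0, -18, 0, 0, 0, 28],
    [0, 0, -15, 0, 0, 0, 28],
    [0, 0, -10, 0, 0, 0, 28],
    [0, 0, -4, 0, 0, 0, 28],
    [0, 0, -2, 0, 0, 0, 28],
    [0, 0, -1, 0, 0, 0, 28],
    [0, 0, -1, 0, 0, 0, 28],
    [0, 0, 0, 0, 0, 0, 28],
  ],
)

```text
clock: 16.52
position: [0.6649, 0.1103, 0.0157]
tool_rot: [1.935, 1.57, 0.178]
force: [0.2, -0.0, -0.2]
grip_width: 0.0393
```

>>> play_rows(
  deltas=[
    [0, 0, -0.5, 0, 0, 0, 28],
    [0, 0, 0, 0, 0, 0, 40],
    [0, 0, 0, 0, 0, 0, 50],
    [0, 0, 0, 0, 0, 0, 65],
    [0, 0, 0, 0, 0, 0, 85],
    [0, 0, 10, 0, 0, 0, 85],
    [0, 0, 50, 0, 0, 0, 85],
    [0, 0, 60, 0, 0, 0, 85],
  ],
)

```text
clock: 17.52
position: [0.6641, 0.1103, 0.1362]
tool_rot: [-1.327, 1.569, -3.083]
force: [0.4, 0.1, 0.6]
grip_width: 0.0851
```

>>> play_rows(
  deltas=[
    [-50, 34, 30, 0, 0, 0, 85],
    [-50, 40, 30, 0, 0, 0, 85],
    [-50, 40, 10, 0, 0, 0, 85],
    [-50, 40, 0, 0, 0, 0, 85],
    [-58, 40, 0, 0, 0, 0, 85],
    [0, 0, 0, 0, 0, 0, 85],
    [0, 0, 0, 0, 0, 0, 85],
  ],
)

```text
clock: 18.4
position: [0.426, 0.2902, 0.1994]
tool_rot: [1.828, 1.57, 0.072]
force: [0.7, -0.3, 0.0]
grip_width: 0.085
```

```bash
python3 - <<'E'
from h import *
mouth([.4061,.3039,.144],"w5")
E
```

```text
t 18.4 tcp [426.  290.2 199.4] toolx [ 0.001  0.    -1.   ] jaw -10.6 w 85.0 F [ 0.7 -0.3  0. ]
(np.float64(221.78669850188643), np.float64(190.64152748507234)) [221.40545809 189.33723197] 513 [0.406  0.3048 0.144 ]
```

View pics/w5.png

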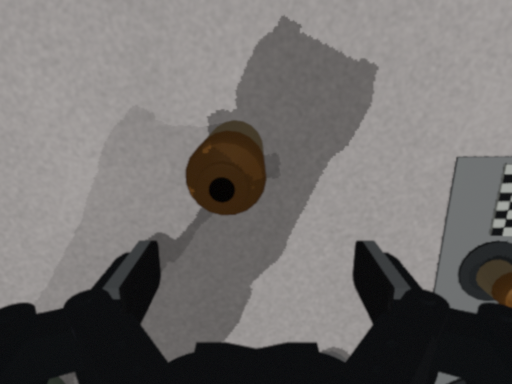

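Bottle_b stands upright, mouth at (221,189), which gives (406,304.5) mm. I'll align over it first, then descend.

>>> play_rows(
  deltas=[
    [-20, 14, 0, 0, 0, 0, 85],
    [0, 0, -30, 0, 0, 0, 85],
    [0, 0, -45, 0, 0, 0, 85],
    [0, 0, -44, 0, 0, 0, 85],
    [0, 0, 0, 0, 0, 0, 75],
    [0, 0, 0, 0, 0, 0, 60],
    [0, 0, 0, 0, 0, 0, 45],
    [0, 0, 0, 0, 0, 0, 42],
  ],
  grip_force=45,
)

```text
clock: 19.45
position: [0.4066, 0.3046, 0.0816]
tool_rot: [2.3, 1.568, 0.543]
force: [-2.4, -2.3, 10.5]
grip_width: 0.057
```

>>> play_rows(
  deltas=[
    [0, 0, 0, 0, 0, 0, 42],
    [0, 0, 0, 0, 0, 0, 42],
  ],
)

```text
clock: 19.7
position: [0.4066, 0.3046, 0.0816]
tool_rot: [2.257, 1.568, 0.5]
force: [-1.3, -1.3, 10.3]
grip_width: 0.0568
```

>>> play_rows(
  deltas=[
    [0, 0, 20, 0, 0, 0, 42],
    [0, 0, 40, 0, 0, 0, 42],
    [0, 0, 40, 0, 0, 0, 42],
    [8, -35, 0, 0, 0, 0, 42],
    [8, -50, 0, 0, 0, 0, 42],
    [8, -50, 0, 0, 0, 0, 42],
    [8, -50, 0, 0, 0, 0, 42],
    [8, -50, 0, 0, 0, 0, 42],
  ],
)

```text
clock: 20.7
position: [0.4461, 0.0675, 0.181]
tool_rot: [1.804, 1.569, 0.047]
force: [0.9, 0.4, -4.7]
grip_width: 0.0566
```

>>> play_rows(
  deltas=[
    [8, -50, 0, 0, 0, 0, 42],
    [8, -50, 0, 0, 0, 0, 42],
    [8, -50, 0, 0, 0, 0, 42],
    [0, -50, 0, 0, 0, 0, 42],
    [0, -38, 0, 0, 0, 0, 42],
    [20, 0, 0, 0, 0, 0, 42],
    [0, 0, 0, 0, 0, 0, 42],
    [0, 0, 0, 0, 0, 0, 42],
  ],
)

```text
clock: 21.7
position: [0.4893, -0.1686, 0.1804]
tool_rot: [1.12, 1.571, -0.637]
force: [-0.6, -0.2, -4.5]
grip_width: 0.0566
```

>>> play_rows(
  deltas=[
    [30, 0, 0, 0, 0, 0, 42],
    [40, 0, 0, 0, 0, 0, 42],
    [33, 0, -10, 0, 0, 0, 42],
    [20, 0, -20, 0, 0, 0, 42],
    [0, 0, -20, 0, 0, 0, 42],
    [0, 0, 0, 0, 0, 0, 42],
    [0, 0, 0, 0, 0, 0, 42],
  ],
)

```text
clock: 22.58
position: [0.6124, -0.169, 0.1307]
tool_rot: [1.115, 1.57, -0.642]
force: [0.5, 0.0, -4.3]
grip_width: 0.0571
```

```bash
python3 - <<'E'
from h import *
st(); im=save("scene","s2")
cv2.imwrite("pics/s2c.png",cv2.resize(im[80:290,150:430],(800,600),interpolation=cv2.INTER_CUBIC)[:,:,::-1])
E
```

```text
t 22.57 tcp [ 612.4 -169.   130.7] toolx [ 0. -0. -1.] jaw -10.7 w 57.1 F [ 0.5  0.  -4.3]
```

View pics/s2c.png

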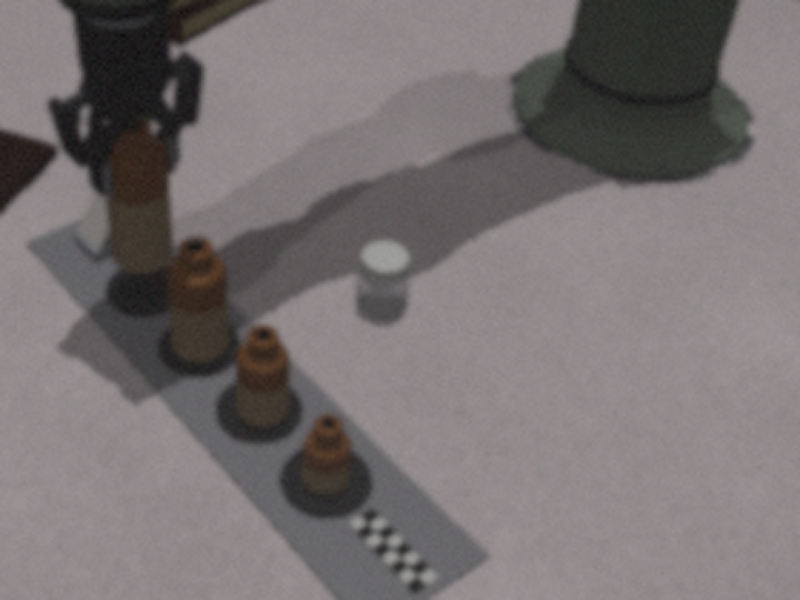

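Bottles d (198,310), a (263,385) and c (326,460) stand on their pads, and b hangs upright over the end pad at (140,200). I'm lowering it from 130.7 to about 89.6 mm.

>>> play_rows(
  deltas=[
    [0, 0, -15, 0, 0, 0, 42],
    [0, 0, -12, 0, 0, 0, 42],
    [0, 0, -8, 0, 0, 0, 42],
    [0, 0, -3, 0, 0, 0, 42],
    [0, 0, -2, 0, 0, 0, 42],
    [0, 0, -1, 0, 0, 0, 42],
    [0, 0, 0, 0, 0, 0, 42],
  ],
)

```text
clock: 23.5
position: [0.6128, -0.1688, 0.0897]
tool_rot: [1.068, 1.57, -0.689]
force: [-4.6, 0.8, 7.0]
grip_width: 0.057
```

>>> play_rows(
  deltas=[
    [0, 0, -0.5, 0, 0, 0, 42],
    [0, 0, -0.5, 0, 0, 0, 42],
    [0, 0, 0, 0, 0, 0, 42],
  ],
)

```text
clock: 23.88
position: [0.6129, -0.1688, 0.0897]
tool_rot: [1.025, 1.57, -0.732]
force: [-9.4, 1.9, 21.4]
grip_width: 0.0571
```

Bottle_b is on the pad. I'm opening, rising and backing away.

>>> play_rows(
  deltas=[
    [0, 0, 0.5, 0, 0, 0, 58],
    [0, 0, 0, 0, 0, 0, 65],
    [0, 0, 0, 0, 0, 0, 78],
    [0, 0, 0, 0, 0, 0, 85],
    [0, 0, 0, 0, 0, 0, 85],
    [0, 0, 30, 0, 0, 0, 85],
    [0, 0, 50, 0, 0, 0, 85],
    [0, 0, 50, 0, 0, 0, 85],
  ],
)

```text
clock: 24.88
position: [0.6125, -0.1687, 0.2196]
tool_rot: [-1.851, 1.57, 2.676]
force: [0.2, -1.1, 0.1]
grip_width: 0.0848
```

>>> play_rows(
  deltas=[
    [-30, -45, 10, 0, 0, 0, 85],
    [-30, -45, 0, 0, 0, 0, 85],
    [-30, -45, 0, 0, 0, 0, 85],
    [-30, -45, 0, 0, 0, 0, 85],
    [-30, -45, 0, 0, 0, 0, 85],
    [0, 0, 0, 0, 0, 0, 85],
    [0, 0, 0, 0, 0, 0, 85],
  ],
)

```text
clock: 25.75
position: [0.4629, -0.3934, 0.2283]
tool_rot: [2.839, 1.57, 1.082]
force: [0.2, -0.3, 0.0]
grip_width: 0.085
```

```bash
python3 - <<'E'
from h import *
st(); im=save("top","t3"); g=cv2.cvtColor(im,cv2.COLOR_RGB2GRAY)
for k,P in dict(b=[.6126,-.1686,.152],d=[.6296,-.0758,.124],a=[.6475,.0173,.098],c=[.6642,.1102,.074]).items():
    x,y=proj("top",[P])[0]; x0,y0=int(x)-8,int(y)-8
    t=(g[y0:y0+17,x0:x0+17]<45).astype(np.uint8); n,l,s,c=cv2.connectedComponentsWithStats(t)
    for i in range(1,n):
        if s[i,4]>6: 
            q=ray("top",[c[i]+[x0,y0]],P[2])[0]; print(k,s[i,4],"off mm",((q-P)*1000).round(1))
cv2.imwrite("pics/t3x.png",cv2.resize(im[90:260,60:400],(800,400),interpolation=cv2.INTER_CUBIC)[:,:,::-1])
E
```

```text
t 25.75 tcp [ 462.9 -393.4  228.3] toolx [ 0.  0. -1.] jaw -10.7 w 85.0 F [ 0.2 -0.3  0. ]
b 37 off mm [-0.2 -1.1  0. ]
b 21 off mm [-11.6  11.3   0. ]
d 29 off mm [-0.5 -0.7  0. ]
d 17 off mm [-14.2   5.7   0. ]
a 23 off mm [-0.8  2.4 -0. ]
a 11 off mm [-15.    2.2  -0. ]
c 10 off mm [ 11.1 -12.2  -0. ]
c 37 off mm [-9.6 16.4 -0. ]
c 16 off mm [-0.1 -1.   0. ]
c 12 off mm [-11.2  -4.5  -0. ]
```

View pics/t3x.png

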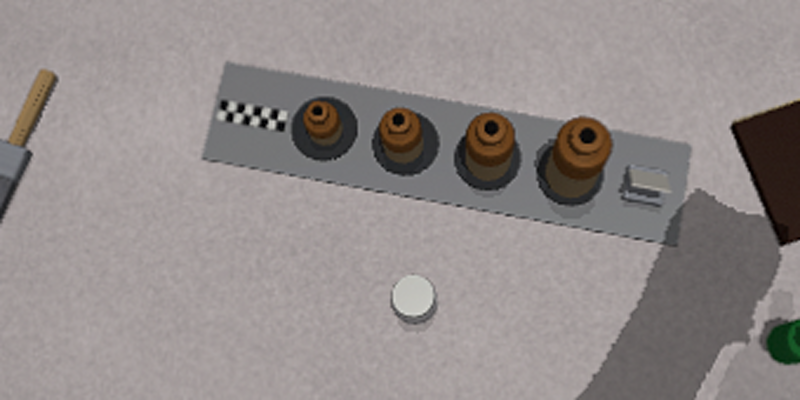

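All four bottles stand in order (c 318,112; a 398,121; d 491,128; b 586,136), with mouths within 3 mm of the pad centres. The other dark blobs in the printout are shadows. The label holder and jar are in place and the arm is clear.

```bash
python3 -c "
from h import *
workorder.job_done()"
```

```text
the job is handed in; nothing more can be done
```

All four ink bottles stand upright on their pads in order of height: b next to the label holder, then d, a, and c next to the scale bar. I handed the job in at about 26 s, and it reported no verdict.

- **Placement:** The last top view put every bottle's mouth within about 3 mm of its pad's centre. For bottle_a, an earlier wrist view read about 4 mm and the top view about 2.5 mm; both are well inside the 14 mm limit.
- **Setting down:** Each bottle was lowered in small steps until the force changed. The highest contact reading I saw was 23 N, with bottle_a; b reached 21 N.
- **Surroundings:** By eye, the label holder and jar had not moved. I did not go near the green look-alike. The gripper was empty and clear of everything.

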